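# Start the sample pump at its guarded toggle switch

## Robot

A 7-joint arm with a two-finger parallel gripper is mounted at the origin on the work surface. World frame = base frame: x ahead of the robot, y to its left, z up, the work surface at z = 0. Lengths are in m, angles in rad, forces in N, time in s.
With the tool pointing down it reaches from about 0.4 to 0.85 m from the base axis. Payload 4.5 kg.
Tool frame: the origin (TCP) lies between the finger pads; the fingertips stand 11 mm ahead of it and the grasp point (between the pads) lies 8 mm behind it (r.nose_length is the distance from the TCP to the fingertips, in m); z points along the fingers, y is the line along which they close (so a half turn about z gives the same grasp; the last joint's range is limited). The gripper opens to 88 mm and grips with 3 to 60 N. Pads are 18 mm wide; open, the fingers measure 123 mm over their backs; the gripper's body (75 mm by 187 mm) begins 45 mm behind the grasp point.
Start: joints at [-1.244, 0.689, -0.195, 1.565, 0.157, 0.902, -0.215], TCP at [0.18, 0.598, 0.25] pointing down, gripper open.
Joint ranges: [-3.01, 3.01], [-0.46, 2.08], [-1.47, 1.51], [0.13, 2.56], [-1, 4.14], [0.04, 2.09], [-2.66, 2.66]. Speed limits (rad/s): [2.57, 2.57, 3.14, 3.14, 3.14, 3.14, 3.14].

## Interface

Orientations are given as a unit quaternion [x, y, z, w].
In Python, from plant import get_state, snapshot, camera_model, r gives the robot as it stands.
- The arm moves only by the shell command python3 -m inch 'ROWS' [FORCE]. ROWS is text: rows parted by semicolons, each of 7 numbers parted by spaces: the opening, from -1 (shut) to 1 (fully open), then the shift along the tool's x, y, z in m, then the turn, a rotation vector about the tool's x, y, z in rad. A call has 1 to 20 rows; each row shifts and turns the commanded pose from where the row before left it, along the tool's axes as they then stand; what a row does not reach is not made up. A row lasts 1/12 s, in which the tool goes at most 41.7 mm and 7.16 degrees, less where a joint would pass 70% of its speed; a pose out of reach is approached as far as the arm can. A call is refused whole if a number of a shift passes 0.0417 or a number of a turn 0.125, either way. A call with a gripper value outside its range is refused whole. The fingers move at their own pace and stop on an object; FORCE is the grip in N (left out, the last holds). Time passes only in rows, so rows that do not move let the fingers close. It gives the time, the measured TCP pose, the force, the opening and the grip force at its end, in the units of the state.
- get_state(): the state, without advancing time (a new reading comes with each control period).
- snapshot(name): name is "scene" or "top" or "wrist"; returns (picture, depth): 400x640x3 uint8, red, green, blue; 400x640 float32, m along the optical axis (not along the pixel's ray), 0 where there is no reading.
- camera_model(name): a dict with "intrinsics" (3x3 intrinsics, pixels), "view" (4x4, takes a point from world to camera coordinates). Camera axes: x right, y down, z forward; pixel columns grow to the right and rows downward; lengths in m; the calibration is good to about 2 mm. A picture is of the moment at which its call begins: read the wrist's pose just before it. camera_model takes no time and is no camera call; for the wrist camera it gives the pose at the moment of the call.
- r.finish_job(): hands the job in; it is judged then, once.
The state is a dict: "clock": time; "q": joint angles; "qd": joint speeds; "joint_torque": joint torques, N m; "tool_pos": TCP position; "eef_rot": TCP orientation; "contact_force": force on the tool from outside, world axes, zero at the start; "moment": the same for the moment, N m; "opening": opening from 0.0 (shut) to 1.0 (fully open); "finger_force": force on a finger pad.
Only numpy, scipy, OpenCV 4.12 (cv2) and the standard library are available. Lean on these libraries where they do the work, as an engineer would, in place of code of your own. Each camera call takes 0.05 s, during which the arm holds its last target. There are 200 camera calls.

## Task

Start the sample pump: lift the clear spring-loaded guard that has the blue lip, flick the toggle beneath it over to its on side (away from the guard's lip, towards its hinge), then let the guard drop fully shut with the toggle left on. The yellow switch next to it is the acid-rinse pump: leave its guard and toggle alone. Do not pick up, shift or knock over any of the bottles and other loose things.

Things in the scene. Friction and masses are not known exactly. Their poses are not given: they have to be found in the camera images.
- console: grey pump control box fixed on the bench, 180 (x) x 300 (y) x 70 mm high; origin under its centre; x axis from its front (the robot's side) to its back. A blue and a yellow guarded switch stand on top along the front edge, 170 mm apart; either may be on the left
- blue_switch: blue plinth of the sample-pump switch on the box's top, front faces flush: 84 (x) x 78 (y) x 22 mm high; origin under its centre, on the box's top; axes as the box's. In this frame, in mm as (x, z), all at y = 0: front face x = -42, top z = 22, toggle pivot (-14, 22), guard hinge pin (20, 28) along y. In front of the box, below the guard's lip, is free space down to the bench
- blue_guard (a joint): opening angle of the blue-lipped guard, rad: 0 shut, stop at 1.4. It turns about a hinge pin at its back; its front lip swings up, then back. A light spring and its weight close it from every angle (under 1 N at the lip): it never stays open but rests on whatever holds it up, and drops when that is withdrawn
- blue_guard_lip (a point): middle of the outer edge of the blue lip (moves with the guard). The guard is a slippery clear cover, open below, 70 mm wide (64 inside), 38 tall, 59 from hinge pin to front wall. The lip, 66 mm wide and 4 thick, runs under the foot of that wall and slants outward and up at 0.68 rad; shut, its inner edge is 5 mm above the plinth's top
- blue_guard_hinge (a point): middle of the blue guard's hinge pin, fixed, 28 mm above the box's top. Shut, the lip's outer edge lies 72 mm in front of it and 15.5 mm above it, and the lip's inner edge 54 mm in front and level with it
- blue_toggle (a joint): angle of the dark grey toggle under the blue guard, rad: 0 off, leaning 0.38 rad from upright towards the lip; 0.76 on, leaning 0.38 rad towards the hinge. It snaps over past the middle (0.38) and falls back if released before it; about 4 to 5 N at half height, less near its tip
- blue_toggle_tip (a point): tip of that toggle (moves with it). The bat is 31 mm long from its pivot at the plinth's top and 6 to 9 mm thick
- yellow_guard (a joint): opening angle of the yellow-lipped guard, rad, 0 shut; same build as the blue one; stays shut
- yellow_toggle (a joint): angle of the toggle under the yellow guard, rad, 0 off; stays off
- yellow_switch: yellow plinth of the acid-rinse switch, same build as the blue one, origin at the centre of its underside
- beaker: glass beaker, 54 mm wide, 62 mm tall, on the back part of the box's top; origin under its centre
- buffer_bottle: small white bottle with red cap, 44 mm wide, 75 mm tall, on the back part of the box's top; origin under its centre
- sample_bottle: white bottle with blue cap, 68 mm wide, 150 mm tall, on the bench beside the box; origin under its centre
- reagent_jar: amber glass jar with black lid, 72 mm wide, 100 mm tall, on the bench beside the box; origin under its centre
- marker: white and red marker pen, 136 mm long, 17 mm thick, lying on the bench in front of the box; origin below its middle
- screwdriver: red-handled screwdriver, about 200 mm long, lying on the bench to the right; origin below its middle
- standard_bottle: clear bottle with green cap, 60 mm wide, 115 mm tall, on the bench to the left; origin under its centre

How it is judged:
On the way, in this order (a step that is already met when the one before it is completed fails the run):
1. the blue-lipped guard is lifted while its toggle is still off (value of joint blue_guard above 0.12 rad and value of joint blue_toggle below 0.2 rad), for 0.05 s.
2. the toggle is flicked on under the lifted guard (value of joint blue_toggle above 0.65 rad and value of joint blue_guard above 0.12 rad), for 0.05 s.
At the end, for the whole second after the job is handed in: the blue toggle is on (above 0.65 of 0.76 rad) and its guard has dropped shut (below 0.05 rad); the yellow toggle is off (below 0.1 rad) under its shut guard (below 0.05 rad) (value of joint blue_toggle above 0.65 rad and value of joint each of blue_guard, yellow_guard below 0.05 rad and value of joint yellow_toggle below 0.1 rad); the robot touches nothing.
It fails at once if the yellow guard is lifted (above 0.15 rad) or its toggle moved (above 0.2 rad) (value of joint yellow_guard above 0.15 rad or value of joint yellow_toggle above 0.2 rad).
It fails at once if a loose thing is lifted or shifted by more than 20 mm, or tipped over (distance of any of beaker, buffer_bottle, sample_bottle, reagent_jar, marker, screwdriver, standard_bottle from where it was at the start of the episode above 0.02 m or angle between any of beaker, buffer_bottle, sample_bottle, reagent_jar, standard_bottle's own z axis and vertical above 0.5 rad).
It also fails if it takes over 35 s, if anything falls off the work surface, if the arm or the gripper's body presses on something with over 40 N, if the wrist force passes 120 N, or if a joint passes its speed limit or range.

## Working session

There is one attempt and no reset: what is moved stays moved. The work goes in short steps, Python scripts to look and compute and a shell command to move; the robot and the scene stay as the last step left them, time stands still between calls to the robot, and variables do not carry over. Pictures are saved under pics/ and viewed, at most 10 in all, crops included, and the job is handed in when it is done.

```bash
ls; mkdir -p pics; python3 - <<'E'
from plant import *
import cv2,numpy as np
s=get_state();print(s['clock'],s['tool_pos'],s['eef_rot'],s['opening'])
for n in ['scene','top']:
    p,d=snapshot(n);cv2.imwrite(f'pics/{n}0.png',p[:,:,::-1]);np.save(f'{n}0.npy',d)
    m=camera_model(n);print(n,m['intrinsics'],m['view'])
E
```

```text
pics
0.0 [0.18027668 0.59778943 0.24891765] [ 1.45849998e-01  9.89306287e-01 -9.20076190e-04 -5.23836497e-05] 0.9969669254032814
scene [[444.14865907   0.         315.50647877]
 [  0.         444.14865907 198.14202122]
 [  0.           0.           1.        ]] [[-0.85047123  0.52601293 -0.00301376  0.4494299 ]
 [ 0.39421344  0.63356017 -0.66573063 -0.1698371 ]
 [-0.34827353 -0.56737281 -0.74618606  1.39900724]
 [ 0.          0.          0.          1.        ]]
top [[444.91401958   0.         319.41235555]
 [  0.         444.91401958 193.52449151]
 [  0.           0.           1.        ]] [[-0.09286307 -0.99565969 -0.00618384  0.0804996 ]
 [-0.97115001  0.09194368 -0.22003185  0.56569249]
 [ 0.21964541 -0.01442739 -0.97547309  1.22351473]
 [ 0.          0.          0.          1.        ]]
```

View pics/top0.png

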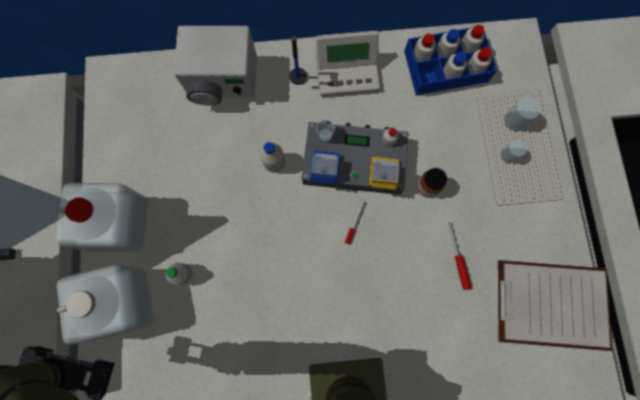

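View pics/scene0.png

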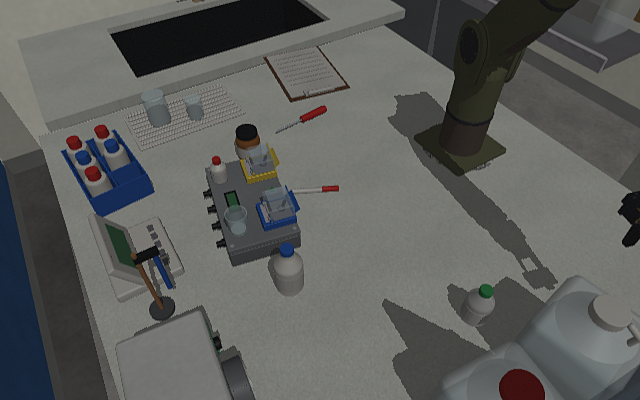

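Top view: the console is centred near (355,157). The blue switch is at (324,167) on the left and yellow at (385,172) on the right. The sample bottle is at (272,155) and the marker at (355,222) in front. The scene view agrees. Next I'll measure the console and the switches.

```bash
cat > h.py <<'E'
from plant import *
import cv2,numpy as np
def cloud(d,m):
    K=m['intrinsics'];V=m['view'];v,u=np.mgrid[0:400,0:640]
    c=np.stack([(u-K[0][2])/K[0][0]*d,(v-K[1][2])/K[1][1]*d,d],-1)
    R=np.array(V)[:3,:3];t=np.array(V)[:3,3]
    return (c-t)@R
E
python3 - <<'E'
from h import *
for n in ['top','scene']:
    P=cloud(np.load(f'{n}0.npy'),camera_model(n));im=cv2.imread(f'pics/{n}0.png').astype(int)
    b,g,r_=im[...,0],im[...,1],im[...,2]
    X,Y,Z=P[...,0],P[...,1],P[...,2]
    reg=(X>.45)&(X<.8)&(abs(Y-0.05)<.3)
    top=reg&(abs(Z-.07)<.006)&(np.abs(r_-b)<25)
    lab=cv2.connectedComponents(top.astype(np.uint8))[1]
    k=np.argmax(np.bincount(lab.ravel())[1:])+1
    rect=cv2.minAreaRect(P[lab==k][:,:2].astype(np.float32)*1000);print(n,'console',rect,(lab==k).sum(),np.median(Z[lab==k]))
    for nm,mk in (('blue',(b>r_+50)&(b>g+30)),('yellow',(r_>b+60)&(g>b+45))):
        s=reg&mk&(abs(Z-.09)<.009)
        print(nm,s.sum(),P[s].mean(0),cv2.minAreaRect(P[s][:,:2].astype(np.float32)*1000))
        s=reg&mk&(Z>.1)&(Z<.13);print(' lip?',s.sum(),P[s].mean(0) if s.any() else '')
E
python3 - <<'E'
import cv2
im=cv2.imread('pics/top0.png')[110:250,240:460]
cv2.imwrite('pics/tc.png',cv2.resize(im,(770,490),interpolation=2))
E
```

```text
top console ((675.2615966796875, -88.12873840332031), (299.55181884765625, 181.44650268554688), 78.19721984863281) 3586 0.06910713397235893
blue 80 [0.67265791 0.00266157 0.09132722] ((646.6268310546875, 4.740398406982422), (76.27556610107422, 83.6460952758789), 78.46688842773438)
 lip? 123 [0.60422888 0.01569175 0.11238696]
yellow 118 [ 0.63175689 -0.14912786  0.09073276] ((631.2626953125, -146.5687255859375), (57.580055236816406, 109.3170166015625), 36.0430908203125)
 lip? 118 [ 0.56929985 -0.15201929  0.11031196]
scene console ((679.1573486328125, -85.07167053222656), (303.236572265625, 179.8732147216797), 78.33228302001953) 3238 0.06897920418524048
blue 234 [0.66532211 0.02907254 0.08908269] ((648.9705810546875, 8.815570831298828), (80.28387451171875, 84.3116683959961), 77.78448486328125)
 lip? 79 [0.60866752 0.02047646 0.11079384]
yellow 183 [ 0.63145502 -0.13783299  0.08905694] ((615.2779541015625, -157.88320922851562), (81.51262664794922, 82.66278839111328), 78.6039810180664)
 lip? 63 [ 0.57343021 -0.14613265  0.11058037]
```

View pics/tc.png

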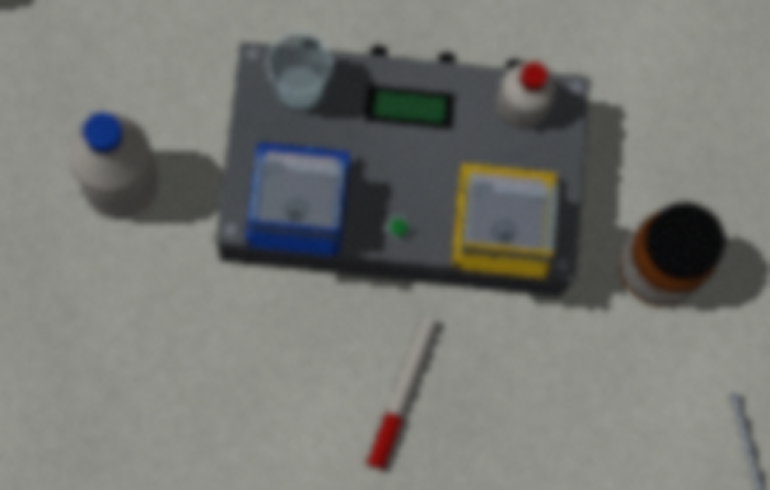

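The geometry is consistent: 300×181 mm console at yaw about -11.8°, with the blue plinth centred at (0.648, 0.0065). First move goes to a standoff in front of the blue switch with the fingers closed, so I can test how far the tool can tilt.

```bash
python3 -m inch '-1 -.0235 -.0222 0 0 0 0;-1 -.0235 -.0222 0 0 0 0;-1 -.0235 -.0222 0 0 0 0;-1 -.0235 -.0222 0 0 0 0;-1 -.0235 -.0222 0 0 0 0;-1 -.0235 -.0222 0 0 0 0;-1 -.0235 -.0222 0 0 0 0;-1 -.0235 -.0222 0 0 0 0;-1 -.0235 -.0222 0 0 0 0;-1 -.0235 -.0222 0 0 0 0;-1 -.0235 -.0222 0 0 0 0;-1 -.0235 -.0222 0 0 0 0;-1 -.0235 -.0222 0 0 0 0;-1 -.0235 -.0222 0 0 0 0;-1 -.0235 -.0222 0 0 0 0;-1 -.0235 -.0222 0 0 0 0;-1 -.0235 -.0222 0 0 0 0;-1 -.0235 -.0222 0 0 0 0;-1 -.0235 -.0222 0 0 0 0;-1 -.0235 -.0222 0 0 0 0' 20
cat >> h.py <<'E'
from scipy.spatial.transform import Rotation as Rot
yaw=np.radians(-11.8);EX=np.array([np.cos(yaw),np.sin(yaw),0]);EY=np.array([-EX[1],EX[0],0]);EZ=np.array([0,0,1.])
B=np.array([.648,.0065,.070])
def rel(p): p=np.asarray(p)-B; return 1000*np.array([p@EX,p@EY,p[2]])
def report():
    s=get_state();R=Rot.from_quat(s['eef_rot']).as_matrix()
    C=np.stack([EX,EY,EZ])
    tip=np.array(s['tool_pos'])+R[:,2]*r.nose_length
    print('t',round(s['clock'],2),'q',np.round(s['q'],3),'open',round(s['opening'],3))
    print('tip',rel(tip).round(1),'corner',rel(tip-.009*R[:,0]).round(1),'F',(C@s['contact_force']).round(1))
    print('axes(cols) in switch frame\n',(C@R).round(3))
    return R
E
python3 -c "
from h import *
R=report()
# turn needed for yaw, tool down
W=np.stack([-EX,EY,-EZ],1);print('rotvec',Rot.from_matrix(R.T@W).as_rotvec())"
```

```text
clock: 1.77
tool_pos: [0.5025, 0.036, 0.2495]
eef_rot: [0.146, 0.989, -0.0, -0.0]
contact_force: [-0.3, 0.7, 0.6]
opening: 0.005
finger_force: 0.0
t 1.77 q [ 0.014  0.54  -0.276  1.922  0.217  0.709  0.888] open 0.005
tip [-148.4   -0.9  168.5] corner [-139.5   -1.7  168.5] F [-0.5  0.6  0.6]
axes(cols) in switch frame
 [[-0.996  0.087 -0.001]
 [ 0.087  0.996 -0.   ]
 [ 0.001 -0.    -1.   ]]
rotvec [-0.00020208 -0.00067022 -0.08697011]
```

```bash
python3 -m inch '-1 0 0 0 0 0 -.087;-1 0 0 0 0 -.1 0;-1 0 0 0 0 -.1 0;-1 0 0 0 0 -.1 0;-1 0 0 0 0 -.1 0;-1 0 0 0 0 -.1 0;-1 0 0 0 0 -.1 0;-1 0 0 0 0 0 0' >/dev/null; python3 -c "
from h import *
R=report()"
```

```text
t 2.43 q [-0.38   0.461  0.146  2.276  0.979  0.16   0.151] open 0.008
tip [-150.7  -10.   164.1] corner [-142.3   -9.9  167.4] F [-0.7 -0.1 -0.3]
axes(cols) in switch frame
 [[-0.931  0.01   0.364]
 [-0.004  0.999 -0.036]
 [-0.364 -0.035 -0.931]]
```

```bash
python3 -m inch '-1 0 0 0 0 -.05 0;-1 0 0 0 0 -.05 0;-1 0 0 0 0 -.05 0;-1 0 0 0 0 -.05 0;-1 0 0 0 0 -.05 0;-1 0 0 0 0 -.05 0;-1 0 0 0 0 -.05 0;-1 0 0 0 0 -.05 0' >/dev/null; python3 -c "
from h import *
R=report()"
```

```text
t 3.1 q [-0.233  0.508 -0.22   2.486  2.143  0.611 -1.142] open 0.007
tip [-147.1  -20.3  164.8] corner [-139.8  -20.1  170.1] F [ 0.5 -0.8 -0. ]
axes(cols) in switch frame
 [[-0.809  0.026  0.587]
 [-0.015  0.998 -0.064]
 [-0.588 -0.061 -0.807]]
```

```bash
python3 -m inch '-1 -.0123 .0054 .0085 0 0 0;-1 -.0123 .0054 .0085 0 0 0;-1 -.0123 .0054 .0085 0 0 0;-1 -.0123 .0054 .0085 0 0 0;-1 0 0 0 0 -.04 0;-1 0 0 0 0 -.04 0;-1 0 0 0 0 -.04 0;-1 0 0 0 0 -.04 0;-1 0 0 0 0 0 0' >/dev/null; python3 -c "
from h import *
R=report()
a=np.radians(45);W=np.stack([[-np.sin(a),0,-np.cos(a)],[0,1,0],[np.cos(a),0,-np.sin(a)]],1)
C=np.stack([EX,EY,EZ]);print('rv to 45:',Rot.from_matrix((C@R).T@W).as_rotvec().round(3))"
```

```text
t 3.85 q [-0.232  0.613 -0.248  2.443  2.252  0.82  -1.242] open 0.006
tip [-87.   -0.8 163.8] corner [-80.6  -0.5 170.2] F [ 0.2 -0.5  0. ]
axes(cols) in switch frame
 [[-0.709  0.025  0.705]
 [-0.028  0.998 -0.064]
 [-0.704 -0.065 -0.707]]
rv to 45: [-0.064 -0.002  0.028]
```

```bash
python3 -m inch '-1 0 0 0 -.064 0 .028;-1 .0153 0 .0188 0 0 0;-1 .0153 0 .0188 0 0 0;-1 .0153 0 .0188 0 0 0;-1 .0153 0 .0188 0 0 0;-1 .0153 0 .0188 0 0 0;-1 .0153 0 .0188 0 0 0;-1 0 0 0 0 0 0' ; python3 -c "
from h import *
R=report()
p,d=snapshot('scene');m=p[140:280,170:390];cv2.imwrite('pics/s1.png',cv2.resize(m[:,:,::-1],(770,490),interpolation=2))
p,d=snapshot('wrist');cv2.imwrite('pics/w1.png',p[:,:,::-1])"
```

```text
clock: 4.52
tool_pos: [0.5711, 0.0226, 0.0937]
eef_rot: [0.096, 0.92, -0.04, 0.378]
contact_force: [0.3, -0.0, 0.5]
opening: 0.006
finger_force: 0.0
t 4.52 q [-0.12   1.028 -0.332  2.473  2.545  1.21  -1.492] open 0.006
tip [-70.8  -0.   15.9] corner [-64.5  -0.   22.3] F [0.3 0.1 0.5]
axes(cols) in switch frame
 [[-0.71   0.002  0.704]
 [-0.     1.    -0.003]
 [-0.704 -0.002 -0.71 ]]
```

View pics/s1.png

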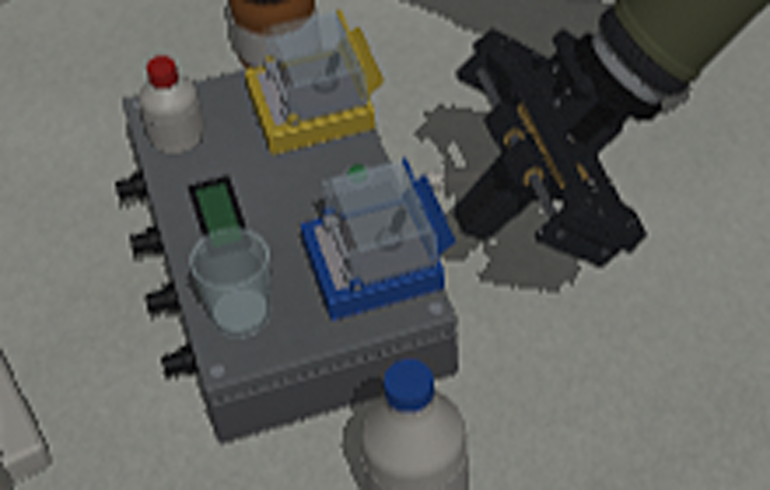

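View pics/w1.png

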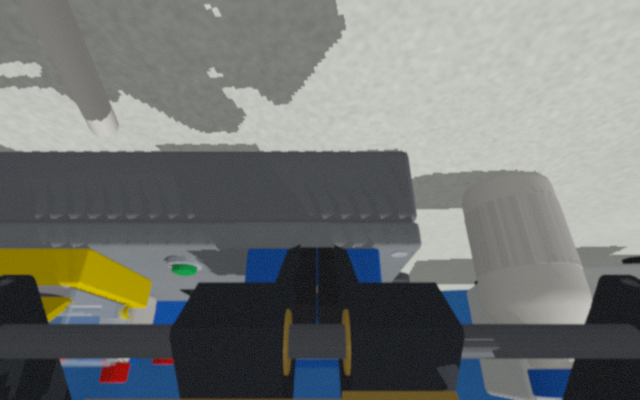

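The scene crop shows the closed fingertips (around 470,225) just in front of and below the blue lip (435,215), clear of everything else. The wrist view shows the fingers centred on the blue plinth (columns 245–382). Next I move under the lip, then up in small steps.

```bash
python3 -m inch '-1 -.0064 0 .005 0 0 0;-1 -.0064 0 .005 0 0 0;-1 0 0 0 0 0 0;-1 -.0035 0 -.0035 0 0 0;-1 -.0035 0 -.0035 0 0 0;-1 0 0 0 0 0 0' >/dev/null; python3 -c "
from h import *
R=report()"
```

```text
t 5.12 q [-0.105  0.972 -0.322  2.437  2.547  1.13  -1.454] open 0.008
tip [-55.1   1.9  34.5] corner [-48.7   1.9  40.8] F [-0.  -0.4 -0.4]
axes(cols) in switch frame
 [[-0.706 -0.002  0.709]
 [ 0.001  1.     0.004]
 [-0.709  0.004 -0.706]]
```

```bash
python3 -m inch '-1 -.0035 0 -.0021 0 0 0;-1 -.0035 0 -.0021 0 0 0;-1 -.0028 0 .0028 0 0 0;-1 -.0028 0 .0028 0 0 0;-1 0 0 0 0 0 0' >/dev/null; python3 -c "
from h import *
R=report()
p,d=snapshot('scene');m=p[140:280,170:390];cv2.imwrite('pics/s2.png',cv2.resize(m[:,:,::-1],(770,490),interpolation=2))"
```

```text
t 5.53 q [-0.095  0.948 -0.314  2.406  2.545  1.08  -1.428] open 0.005
tip [-43.9   2.1  40.9] corner [-37.6   2.   47.3] F [-1.2 -0.1 -0.9]
axes(cols) in switch frame
 [[-0.705 -0.001  0.709]
 [ 0.002  1.     0.004]
 [-0.709  0.005 -0.705]]
```

View pics/s2.png

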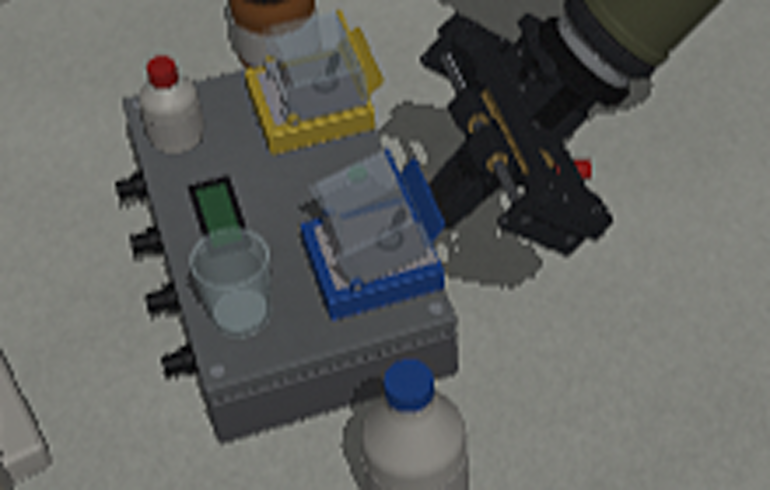

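The guard is visibly lifted: the lip (420,190) rests on the fingers and the toggle (395,228) is still off. Next I push forward to flick the toggle.

```bash
python3 -m inch '-1 -.0026 0 .003 0 0 0;-1 -.0026 0 .003 0 0 0;-1 -.0026 0 .003 0 0 0;-1 -.0026 0 .003 0 0 0' | grep force; python3 -c "
from h import *
R=report()"
```

```text
contact_force: [-4.6, 0.4, 0.3]
finger_force: 1.9
t 5.92 q [-0.082  0.944 -0.303  2.365  2.552  1.032 -1.401] open 0.005
tip [-29.6   2.   38.9] corner [-23.2   2.   45.3] F [-4.6 -0.5  0.3]
axes(cols) in switch frame
 [[-0.708 -0.002  0.706]
 [ 0.001  1.     0.004]
 [-0.706  0.004 -0.708]]
```

Contact with the toggle is 4.6 N, as expected. I keep pushing.

```bash
python3 -m inch '-1 -.0028 0 .0028 0 0 0;-1 -.0028 0 .0028 0 0 0;-1 -.0028 0 .0028 0 0 0;-1 0 0 0 0 0 0' | grep force; python3 -c "
from h import *
R=report()
p,d=snapshot('scene');m=p[140:280,170:390];cv2.imwrite('pics/s3.png',cv2.resize(m[:,:,::-1],(770,490),interpolation=2))"
```

```text
contact_force: [-0.2, -0.0, -0.2]
finger_force: 0.4
t 6.25 q [-0.072  0.94  -0.294  2.329  2.555  0.999 -1.382] open 0.005
tip [-15.5   1.9  40.2] corner [-9.1  1.9 46.6] F [-0.2 -0.1 -0.2]
axes(cols) in switch frame
 [[-0.704 -0.     0.71 ]
 [ 0.003  1.     0.003]
 [-0.71   0.005 -0.704]]
```

View pics/s3.png

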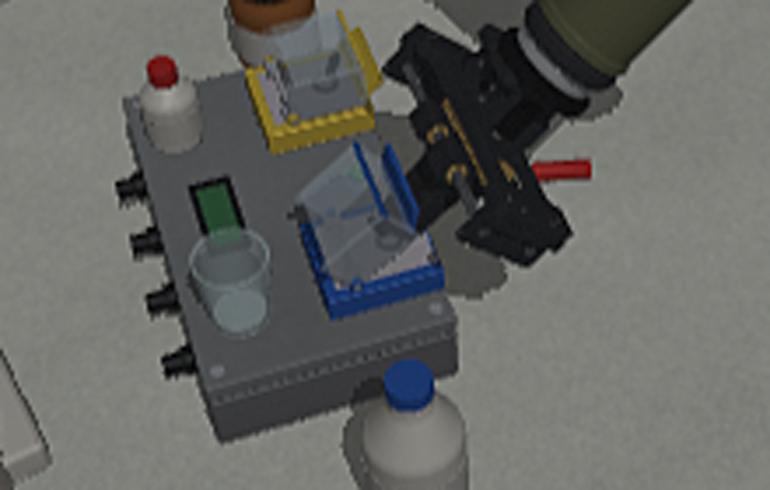

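The force fell to about 0, so the toggle has snapped over: it now leans towards the hinge at (395,235). I withdraw slowly, letting the guard slide shut.

```bash
python3 -m inch '-1 .0048 0 -.0037 0 0 0;-1 .0048 0 -.0037 0 0 0;-1 .0048 0 -.0037 0 0 0;-1 .0048 0 -.0037 0 0 0;-1 .0048 0 -.0037 0 0 0;-1 .0048 0 -.0037 0 0 0;-1 .0048 0 -.0037 0 0 0;-1 .0048 0 -.0037 0 0 0;-1 .0048 0 -.0037 0 0 0;-1 .0048 0 -.0037 0 0 0;-1 .0071 0 -.0071 0 0 0;-1 .0071 0 -.0071 0 0 0;-1 .0071 0 -.0071 0 0 0;-1 .0071 0 -.0071 0 0 0;-1 0 0 0 0 0 0;-1 0 0 0 0 0 0' | grep force; python3 -c "
from h import *
R=report()
p,d=snapshot('scene');m=p[140:280,170:390];cv2.imwrite('pics/s4.png',cv2.resize(m[:,:,::-1],(770,490),interpolation=2))"
```

```text
contact_force: [0.3, 0.3, 0.2]
finger_force: 0.0
t 7.63 q [ 0.027  1.117 -0.73   2.558  2.346  1.487 -1.307] open 0.004
tip [-106.     9.    23.3] corner [-99.6   9.   29.6] F [0.2 0.4 0.2]
axes(cols) in switch frame
 [[-0.709 -0.01   0.705]
 [-0.001  1.     0.014]
 [-0.705  0.009 -0.709]]
```

View pics/s4.png

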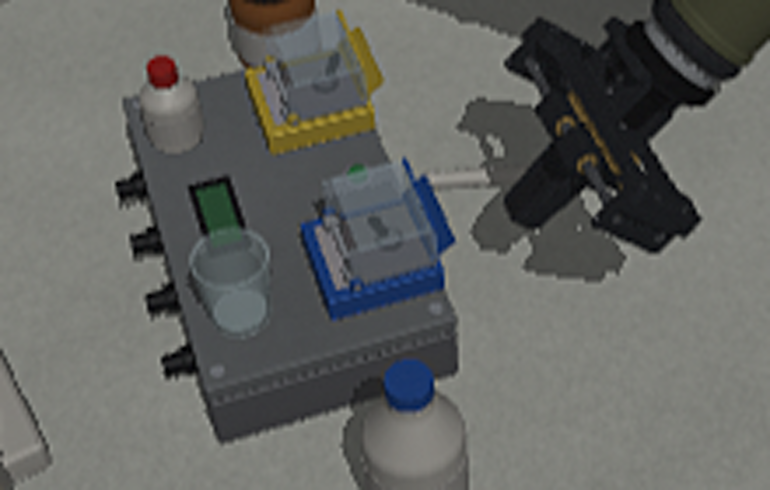

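The guard is shut with its lip back at (435,215), as before the lift. The toggle (380,228) now leans towards the hinge, the opposite way from the yellow one. The fingers are 50 mm clear, the force is about zero and nothing else has moved.

```bash
python3 -c "
from plant import r
print(r.finish_job())"
```

```text
the job is handed in; nothing more can be done
None
```

The job is handed in: the last picture shows the sample-pump toggle on under its fully shut blue-lipped guard and the yellow switch and loose things unmoved, but the hand-in call returned no verdict.

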